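# Charge a grinding jar with one ball by scoop

## Task

Use the upright scoop to lift the larger of the two white balls out of the two-lane tray and tip it into the open steel grinding jar. Do not touch the ball with the fingers; leave the jar upright and stand the scoop upright on the bench again, outside the tray.

Things in the scene. Friction and masses are not known exactly. Their poses are not given: they have to be found in the camera images.
- scoop_grip (a point): Centre of the black grip (22 x 16 x 70 mm along x, y, z) of an upright spoon-like scoop, 100 mm above its foot; 0.14 kg, stands on the bench. Pinch across y from above. z up, mouth to -x. The pan is a steel fork open in front: two round tines, 31 mm apart inside at the tips (x -51, top at z -94 mm), 35 at the back plate (x -10, 24 high). 52 mm wide outside; foot from x -45 to +10, z -100.
- tray: Fixed aluminium tray, 196 x 153 x 30 mm; origin at the centre of its underside, z up, -x end towards the robot. Floor and walls 3 mm. Two open lanes along x, each 72 mm wide, centred on y = +37.5 and -37.5 mm, upright end walls with inner faces at x = -95 and +95. Push the scoop, foot 0 to 3 mm over the floor, towards -x until its tips are about at that end wall: the ball is then over the tines.
- ball_center (a point): Centre of the larger white ball, 40 mm across, 0.12 kg, rolls freely; in either lane, in its -x half, within 6 mm of the lane's centre line (the other lane has a 25 mm ball). The scoop holds just one such ball, against the back plate with its centre at x -30, z -84 mm from the grip point; it stays in while the handle is upright and rolls out of the mouth when tipped mouth-down 25 degrees or more.
- jar: Open round steel grinding jar, 104 mm across outside, 92 inside, 55 high, inner floor 8 mm up, 0.8 kg, standing on the bench. Origin at the centre of its underside, z up. A wider glass dish and the jar's flat lid with a knob stand further out.

How it is judged:
On the way:
1. the larger ball is carried in the scoop's pocket, clear of the tray (height (world z) of ball_center above 0.06 m and x of ball_center in the frame of scoop_grip between -0.045 and -0.02 m and y of ball_center in the frame of scoop_grip between -0.015 and 0.015 m and z of ball_center in the frame of scoop_grip between -0.096 and -0.07 m), for 0.2 s.
At the end, for the whole second after the job is handed in: The larger ball lies on the floor inside the grinding jar, the jar stands upright on the bench (within 6 degrees), and the scoop stands upright (within 6 degrees), at rest on the bench outside the tray (horizontal distance between ball_center and jar below 0.035 m and z of ball_center in the frame of jar below 0.042 m and angle between each of jar, scoop_grip's own z axis and vertical below 0.1 rad and height (world z) of jar below 0.01 m and height (world z) of scoop_grip below 0.106 m and horizontal distance between scoop_grip and tray above 0.1 m and linear speed of scoop below 0.03 m/s); the robot touches nothing.
It fails at once if the fingers touch the larger ball (contact force between the fingers and ball above 0.3 N).
It also fails if it takes over 67 s, if anything falls off the work surface, if the arm or the gripper's body presses on something with over 40 N, if the wrist force passes 120 N, or if a joint passes its speed limit or range.

## Robot

A 7-joint arm with a two-finger parallel gripper is mounted at the origin on the work surface. World frame = base frame: x ahead of the robot, y to its left, z up, the work surface at z = 0. Lengths are in m, angles in rad, forces in N, time in s.
With the tool pointing down it reaches from about 0.425 to 0.925 m from the base axis. Payload 6.8 kg.
Tool frame: the origin (TCP) lies on the centre line of the jaws, within the pads' length; the fingertips stand 14 mm ahead of it and the grasp point (between the pads) lies 5 mm behind it (manip.tips_ahead is the distance from the TCP to the fingertips, in m); x points along the fingers, y is the direction in which the jaws open and shut, and the axes are right-handed (so a half turn about x gives the same grasp; the last joint's range is limited). The gripper opens to 88 mm and grips with 3 to 60 N. Pads are 20 mm wide; open, the fingers measure 115 mm over their backs; the gripper's body (75 mm by 178 mm) begins 61 mm behind the grasp point.
Start: joints at [1.112, 0.477, 0.022, 1.555, -0.011, 1.109, -0.083], TCP at [0.232, -0.634, 0.237] pointing down, gripper open.
Joint ranges: [-2.96, 2.96], [-0.34, 2.1], [-1.41, 1.46], [0.24, 2.44], [-1.37, 4.51], [0.17, 1.92], [-2.96, 2.96]. Speed limits (rad/s): [2.39, 2.39, 3.14, 3.14, 3.14, 3.14, 3.14].

## Interface

Orientations are given as a unit quaternion [w, x, y, z].
In Python, from plant import manip, eoat, kin, vision, job_done, status gives the robot as it stands. The module is installed in compiled form; this text tells all that it offers. Calls block until the motion is done:
- manip.move_ptp(position, orientation): joint-space move of the TCP to a pose.
- manip.movel(position, frame=None, velocity=0.15, max_force=None): straight line of the TCP; frame=None keeps the orientation; velocity is the mean speed in m/s. With max_force (N) it stops when the force on the tool has changed by that much, and returns True; else False.
- manip.move_j(angles): joint-space move.
- eoat.gripper_to(opening, newtons=None): finger opening in m; newtons is the grip in N (None keeps the last); returns when the fingers have stopped.
- manip.hold(seconds).
- kin.solve_ik(position, orientation): joint angles nearest the present ones, or None.
- vision.get_image(name): name is "scene" or "top" or "wrist"; returns a dict with "frame" (480x640x3 uint8, blue, green, red), "camera_matrix" (3x3 intrinsics, pixels), "rvec" (rotation vector, rad) and "tvec" (3), from world to camera coordinates, as OpenCV has them. Camera axes: x right, y down, z forward; pixel columns grow to the right and rows downward; lengths in m; the calibration is good to about 2 mm. A picture is of the moment at which its call begins. There is no depth.
A pose or a line that the arm cannot do raises manip.IKError and nothing moves.
- job_done(): hands the job in, once; it reports no verdict.
Readings, each from a call of its own:
- status.current_time(): time.
- status.current_joints(): joint angles.
- status.current_dq(): joint speeds.
- status.current_effort(): joint torques, N m.
- status.current_tcp_pos(): TCP position.
- status.current_tcp_rot(): TCP orientation.
- status.current_force(): force on the tool from outside, world axes, zero at the start.
- status.current_wrist_torque(): the same for the moment, N m.
- status.current_opening(): finger opening in m.
Only numpy, scipy, OpenCV 4.12 (cv2) and the standard library are available. Lean on these libraries where they do the work, as an engineer would, in place of code of your own. Each camera call takes 0.05 s, during which the arm holds its last target.

## Working session

There is one attempt and no reset: what is moved stays moved. The work goes in short steps, each a Python script; the robot and the scene stay as the last script left them, time stands still between calls to the robot, and variables do not carry over. Pictures are saved under pics/ and viewed, and the job is handed in when it is done.

```bash
mkdir -p pics
cat > h.py <<'E'
from plant import manip, eoat, kin, vision, job_done, status
import numpy as np, cv2
def shot(n,f):
    d=vision.get_image(n); cv2.imwrite('pics/'+f,d['frame']); np.savez('pics/'+f[:-4]+'.npz',K=d['camera_matrix'],r=d['rvec'],t=d['tvec']); return d
def cal(f):
    d=np.load('pics/'+f+'.npz'); R=cv2.Rodrigues(d['r'])[0]; return d['K'],R,np.array(d['t']).ravel()
def ray(f,u,v,z):
    K,R,t=cal(f); c=-R.T@t; w=R.T@np.linalg.inv(K)@np.array([u,v,1.]); s=(z-c[2])/w[2]; return c+s*w
def proj(f,p):
    K,R,t=cal(f); q=K@(R@np.array(p,float)+t); return q[:2]/q[2]
E
python3 - <<'E'
from h import *
for n in('scene','top','wrist'): shot(n,n+'0.png'); K,R,t=cal(n+'0'); print(n,K[0,0],-R.T@t,R[2])
print(status.current_time(),status.current_tcp_rot(),status.current_tcp_pos())
E
```

```text
scene 496.92386996227197 [0.85317588 0.4035134  0.71801136] [-0.38129966 -0.49639012 -0.77987654]
top 471.60661334345036 [0.4380531  0.01902398 0.79686231] [ 0.18718379 -0.02681912 -0.98195874]
wrist 379.3746193465519 [ 0.2967593  -0.61032631  0.3841391 ] [-0.23777241 -0.08559796 -0.96754187]
0.15 [-0.12293345 -0.69614141 -0.12386901  0.69636985] [ 0.23180811 -0.63349309  0.23592726]
```

View pics/top0.png

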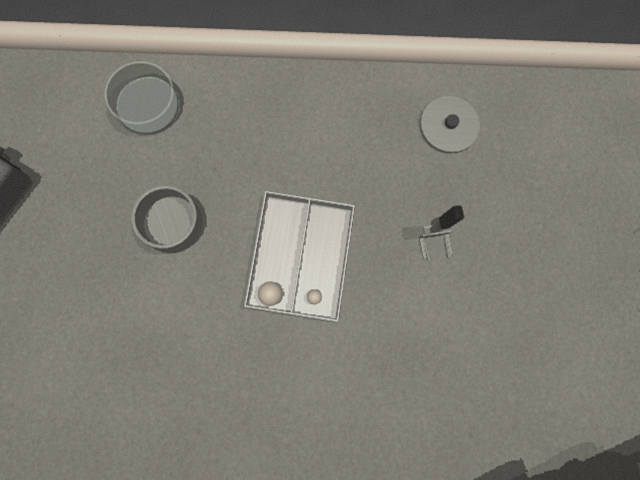

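View pics/scene0.png

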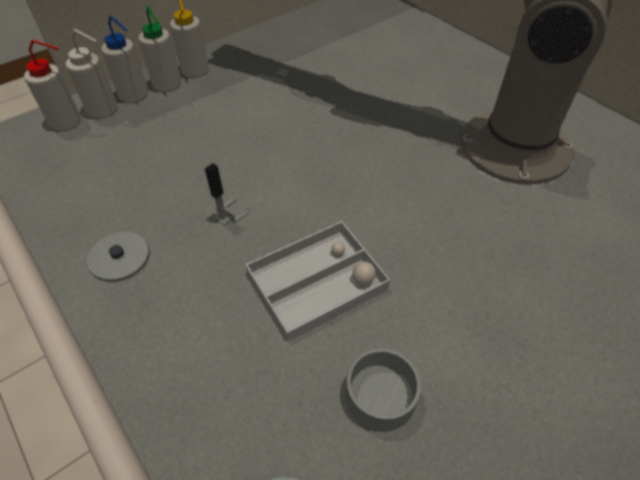

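Run:
```python
from h import *
im=cv2.imread('pics/top0.png')
cv2.imwrite('pics/c1.png',cv2.resize(im[180:330,230:370],None,fx=4,fy=4,interpolation=cv2.INTER_CUBIC))
a=cv2.resize(im[195:270,395:475],None,fx=6,fy=6,interpolation=cv2.INTER_CUBIC)
b=cv2.resize(cv2.imread('pics/scene0.png')[155:235,195:255],None,fx=5.625,fy=5.625,interpolation=cv2.INTER_CUBIC)
cv2.imwrite('pics/c2.png',np.hstack([a[:450],b[:450][:, :300]]))
cv2.imwrite('pics/c3.png',cv2.resize(im[170:270,110:220],None,fx=5,fy=5,interpolation=cv2.INTER_CUBIC))
for u,v in [(164,218),(270,293),(437,240),(300,255)]: print(ray('top0',u,v,0.0))
```

```text
[0.62185689 0.24607064 0.        ]
[0.49740054 0.05979596 0.        ]
[ 0.59533938 -0.22621656  0.        ]
[0.56321503 0.0108721  0.        ]
```

View pics/c1.png

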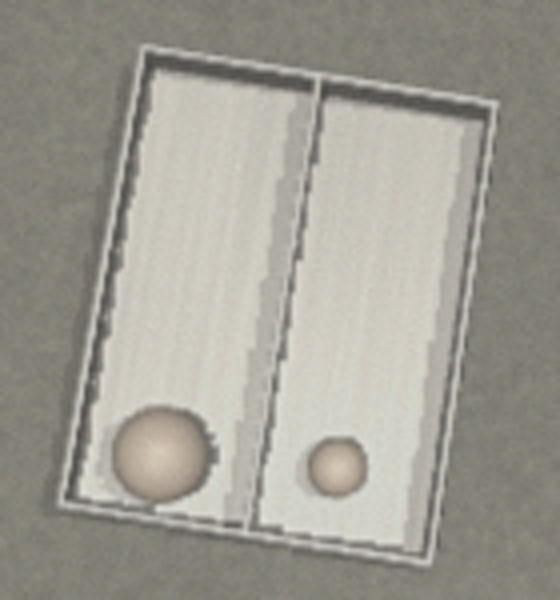

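View pics/c2.png

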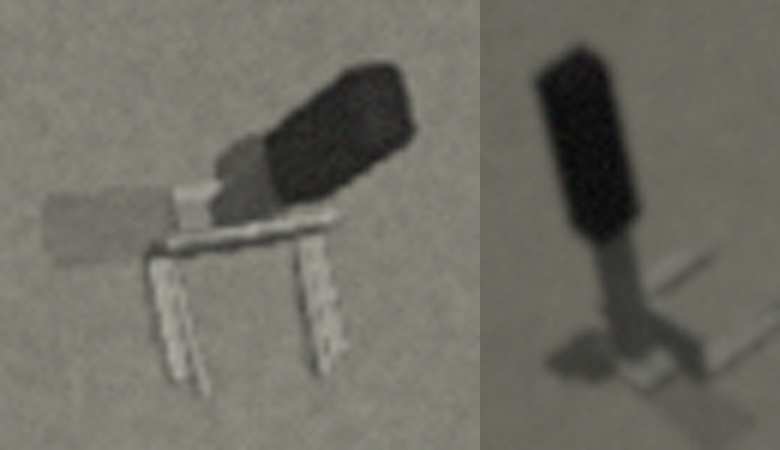

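View pics/c3.png

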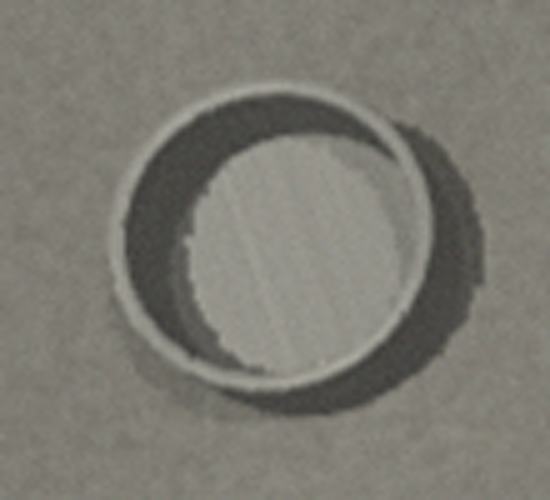

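View pics/wrist0.png

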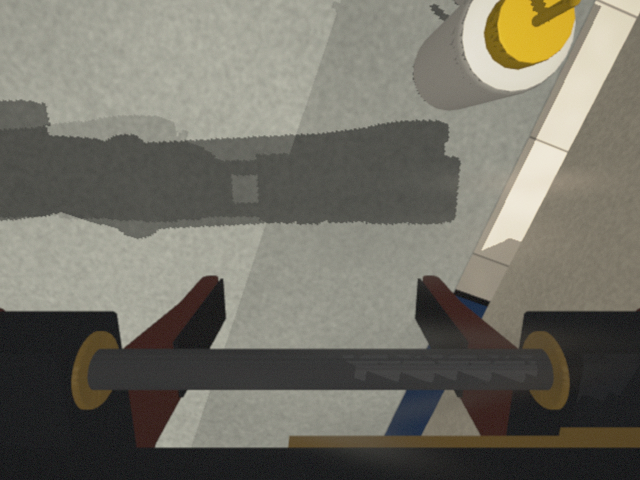

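```bash
cat >> h.py <<'E'
from scipy.spatial.transform import Rotation as Ro
def quat(yaw,tilt=0,flip=False):
    # tool x down, tool y along scoop +y ; scoop frame = Rz(yaw)*Ry(-tilt)
    B=np.array([[0,0,1.],[0,1,0],[-1,0,0]])  # columns: tool x->-z, y->y, z->x
    if flip: B=B@np.diag([1,-1,-1])
    R=Ro.from_euler('z',yaw).as_matrix()@Ro.from_euler('y',-tilt).as_matrix()@B
    q=Ro.from_matrix(R).as_quat(); return [q[3],q[0],q[1],q[2]]
E
python3 - <<'E'
from h import *
P=lambda u,v,z:ray('top0',u,v,z)
tl,tr,bl,br=[P(230+a/4-.4,180+b/4-.4,.03) for a,b in((145,50),(496,103),(63,504),(430,561))]
c=(tl+tr+bl+br)/4; print('tray',c); 
for a,b in((tl,bl),(tr,br)): d=a-b; print(np.linalg.norm(d),np.degrees(np.arctan2(d[1],d[0])))
for a,b in((tl,tr),(bl,br)): d=a-b; print(np.linalg.norm(d),np.degrees(np.arctan2(-d[0],d[1])))
print('ball',P(230+161/4,180+453/4,.023),'jar',P(110+270/5,170+237/5,.055))
m=P(395+(177+322)/12,195+375/6,.005); b=P(395+244/6,195+230/6,.024)
tl=P(395+177/6,195+380/6,.005);tr=P(395+322/6,195+370/6,.005);print(tl,tr)
print('scoop',m,b,np.degrees(np.arctan2(*(b-m)[1::-1])))
print('grip top',P(395+383/6,195+95/6,.135)) 
yaw=np.radians(-10)
for f in(0,1):
  for p,t in(((.65,-.22,.1),0),((.55,.05,.1),0),((.65,.25,.17),0),((.63,.25,.17),.7)): print(f,t,kin.solve_ik(p,quat(yaw,t,f)))
print(np.round(status.current_joints(),2), proj('top0',status.current_tcp_pos()))
E
```

```text
tray [0.55954325 0.01004711 0.03      ]
0.19183468486547764 -7.785103429597712
0.19256395228748396 -7.855568208803931
0.14944148033936003 -7.271419493279782
0.1491999008383628 -7.5505915069844605
ball [0.49529015 0.05819805 0.023     ] jar [0.61015536 0.23047474 0.055     ]
[ 0.56185152 -0.20208899  0.005     ] [ 0.56574969 -0.24392926  0.005     ]
scoop [ 0.56379837 -0.22298514  0.005     ] [ 0.60200921 -0.21692536  0.024     ] 9.011383011928528
grip top [ 0.61292999 -0.21823408  0.135     ]
0 0 [ 0.63866267  0.71053023 -0.6020056   1.60043393  0.46200943  0.97665175
  1.28290668]
0 0 [ 0.36752043  0.55882707 -0.73897237  1.92802092  0.4976616   0.84512318
  0.75995063]
0 0 [ 0.13214135  0.76091071 -0.945667    1.51199934  0.64278933  1.20221718
  0.47771721]
0 0.7 [ 0.00222935  0.57392171 -0.90886429  2.01463327  1.50225649  0.95756058
 -0.43455821]
1 0 [ 0.27044707  0.63320266 -0.05060595  1.6298559   0.03886112  0.87951604
 -1.54047199]
1 0 [ 0.09323328  0.47654871 -0.37495526  1.94613469  0.24558779  0.76284447
 -2.16776674]
1 0 [-0.10330441  0.62957629 -0.53197046  1.52992408  0.34604563  1.07698579
 -2.46193526]
1 0.7 [-1.56868636  0.83371624  1.25134701  2.10951684 -1.13995251  0.29920219
 -1.37991164]
[ 1.11  0.48  0.02  1.56 -0.01  1.11 -0.08] [869.7509393  527.82693117]
```

Run:
```python
from h import *
q=status.current_tcp_rot(); R=Ro.from_quat([q[1],q[2],q[3],q[0]]).as_matrix(); print(R)
K,Rc,t=cal('wrist0'); print(R.T@(-Rc.T@t-np.array(status.current_tcp_pos())))
y=np.radians(9)
manip.move_ptp([.54,-.225,.26],quat(y))
shot('wrist','wrist1.png'); print(status.current_time(),status.current_joints())
```

```text
[[-5.49005922e-04  3.43674987e-01 -9.39088495e-01]
 [ 1.24640063e-03 -9.39087672e-01 -3.43675414e-01]
 [-9.99999073e-01 -1.35916033e-03  8.72079723e-05]]
[-0.14821849  0.00036502 -0.06894384]
2.0583 [ 0.8336428   0.39235137 -0.70288675  1.71342093  0.27618609  1.13766889
  1.7762923 ]
```

View pics/wrist1.png

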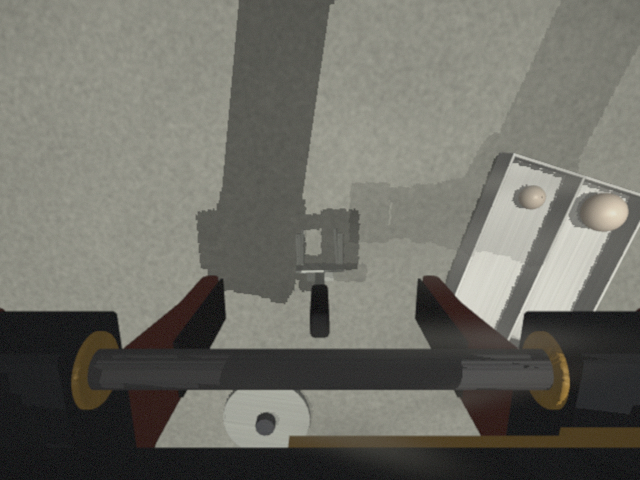

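Run:
```python
from h import *
im=cv2.imread('pics/wrist1.png')
c=cv2.resize(im[200:350,270:390],None,fx=5,fy=5,interpolation=cv2.INTER_CUBIC)
cv2.imwrite('pics/c4.png',cv2.convertScaleAbs(c[:600],alpha=2.0)[:, :])
cv2.imwrite('pics/c4.png',cv2.convertScaleAbs(cv2.resize(im[200:345,270:390],None,fx=4,fy=4,interpolation=cv2.INTER_CUBIC),alpha=2.0))
```

```text
(no output)
```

View pics/c4.png

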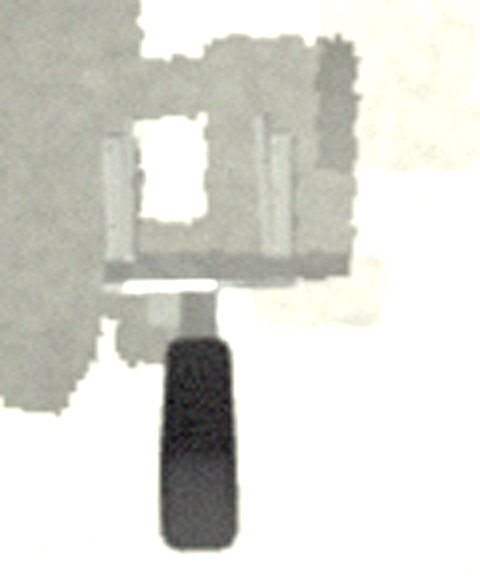

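Run:
```python
from h import *
from scipy.optimize import least_squares
W=lambda a,b:np.array([270+a/4-.4,200+b/4-.4]); T=lambda a,b:np.array([395+a/6-.4,195+b/6-.4])
# midpoint features in scoop frame
obs=[('wrist1',(-.051,0,-.097),W(198,135)),('wrist1',(-.011,0,.035),W(199,548)),('top0',(-.051,0,-.097),T(249,377)),('wrist1',(.0,0,-.035),W(198,342))]
# grip top face corners in top: approx
def f(p):
    R=Ro.from_euler('z',p[2]).as_matrix(); r=[]
    for n,l,o in obs[:]: r+=list((proj(n,R@np.array(l)+[p[0],p[1],.1])-o))
    return r
s=least_squares(f,[.61,-.22,.15],loss='soft_l1'); p=s.x; print(p,np.degrees(p[2]),np.round(s.fun,2)); print(np.round(f(p),1))
R=Ro.from_euler('z',p[2]).as_matrix()
im=cv2.resize(cv2.imread('pics/wrist1.png')[200:345,270:390],None,fx=4,fy=4); im2=cv2.resize(cv2.imread('pics/top0.png')[195:270,395:475],None,fx=6,fy=6)
for x in(-.011,.011):
  for y in(-.008,.008):
    for z in(-.035,.035):
      for n,i,o,s in(('wrist1',im,(270,200),4),('top0',im2,(395,195),6)):
        a=proj(n,R@[x,y,z]+[p[0],p[1],.1]); cv2.circle(i,tuple(int(v) for v in (a-o+.5)*s),3,(0,0,255) if z>0 else (0,255,0),-1)
for l in((-.051,-.0185,-.097),(-.051,.0185,-.097),(-.01,.026,-.076),(-.01,-.026,-.076)):
      for n,i,o,s in(('wrist1',im,(270,200),4),('top0',im2,(395,195),6)):
        a=proj(n,R@l+[p[0],p[1],.1]); cv2.circle(i,tuple(int(v) for v in (a-o+.5)*s),3,(255,0,0),-1)
h=np.zeros((580,800,3),np.uint8); h[:,:480]=im; b=cv2.resize(im2,None,fx=.66,fy=.66);h[:b.shape[0],480:480+b.shape[1]]=b
cv2.imwrite('pics/c5.png',cv2.convertScaleAbs(h,alpha=1.5))
```

```text
[ 0.61596776 -0.21523526  0.15686952] 8.98796130385768 [  0.27  -0.14  -0.24 -15.74   0.23  -0.79   0.23  13.71]
[  0.3  -0.1  -0.2 -15.7   0.2  -0.8   0.2  13.7]
```

View pics/c5.png

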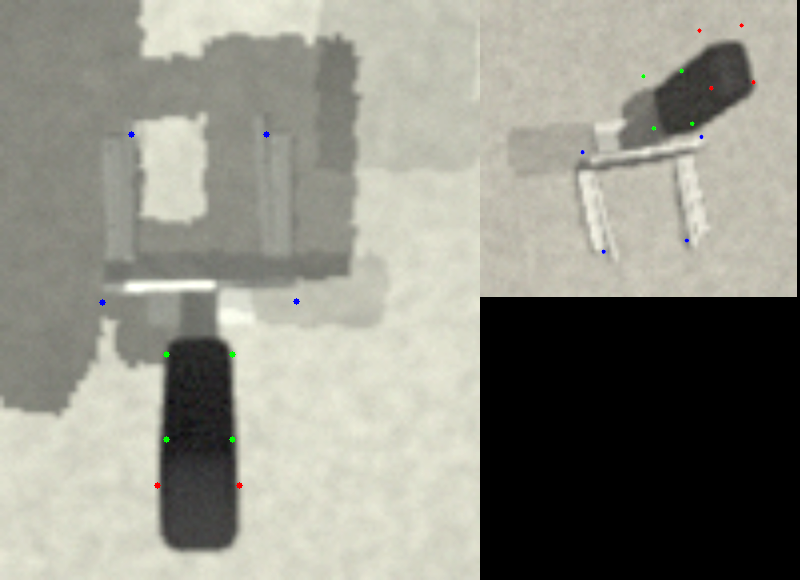

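Run:
```python
from h import *
from scipy.optimize import least_squares
W=lambda a,b:np.array([270+a/4-.4,200+b/4-.4]); T=lambda a,b:np.array([395+a/6-.4,195+b/6-.4])
obs=[('wrist1',(-.051,0,-.097),W(198,135)),('wrist1',(.011,0,.035),W(199,548)),('top0',(-.051,0,-.097),T(249,377)),('wrist1',(-.011,0,-.035),W(198,342)),('wrist1',(-.011,0,.035),W(199,452)),
('top0',(.011,-.008,.035),T(405,65)),('top0',(-.011,-.008,.035),T(415,130)),('top0',(-.011,-.008,-.035),T(320,200))]
def f(p):
    R=Ro.from_euler('z',p[2]).as_matrix(); r=[]
    for n,l,o in obs[:]: r+=list((proj(n,R@np.array(l)+[p[0],p[1],.1])-o))
    return r
s=least_squares(f,[.61,-.22,.15],loss='soft_l1'); p=s.x; print(p,np.degrees(p[2])); print(np.round(f(p),1))
```

```text
[ 0.61187682 -0.21582808  0.15556842] 8.91341370726204
[ 0.4 -3.8 -0.1  4.8  0.6  1.6  0.3 -0.9 -0.2  3.4 -1.  -1.9  0.3  1.8
  0.6  0.3]
```

Run:
```python
from h import *
y=.1556; g=np.array([.612,-.2158])
manip.move_ptp([g[0],g[1],.19],quat(y))
manip.movel([g[0],g[1],.097],velocity=.12)
eoat.gripper_to(.0,45); print(status.current_opening(),status.current_force(),status.current_tcp_pos())
d=shot('top','top2.png')
manip.movel([g[0],g[1],.167],velocity=.12)
shot('top','top3.png'); shot('wrist','wrist3.png'); shot('scene','scene3.png')
print(status.current_opening(),status.current_force(),status.current_time())
a=cv2.imread('pics/top3.png')[150:310,340:520]; b=cv2.imread('pics/scene3.png')[60:260,130:330]
cv2.imwrite('pics/c6.png',np.hstack([cv2.resize(a,(400,356)),cv2.resize(b,(356,356))]))
```

```text
0.015596408564955555 [-0.21195604  0.37700895 -0.73203063] [ 0.61197825 -0.21578842  0.09696354]
0.01563176726162588 [ 0.18771555 -1.40926672 -1.10438061] 5.5
```

View pics/c6.png

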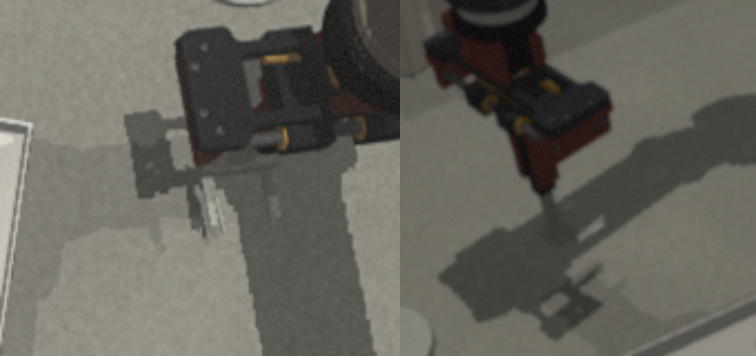

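View pics/wrist3.png

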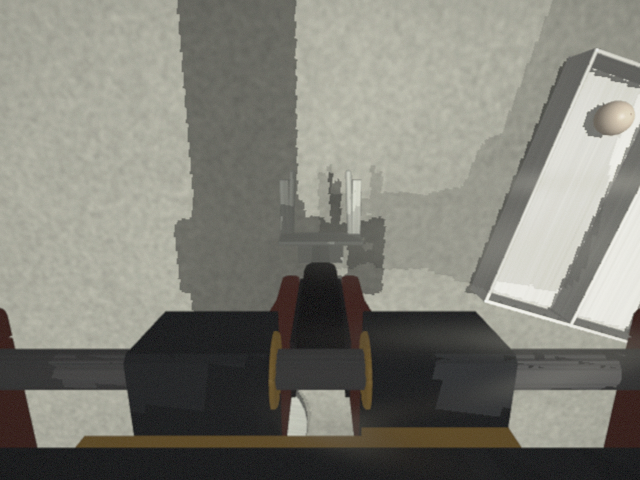

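Run:
```python
from h import *
im=cv2.imread('pics/wrist3.png')
cv2.imwrite('pics/c7.png',cv2.convertScaleAbs(cv2.resize(im[160:300,260:380],None,fx=4,fy=4,interpolation=cv2.INTER_CUBIC),alpha=1.6))
p=np.array(status.current_tcp_pos()); R=Ro.from_euler('z',.1556).as_matrix()
for d in(-.004,0,.004):
  print(d,[np.round((proj('wrist3',R@(np.array(l)+[d,0,0])+p+[0,0,.003])-[260,160]+.5)*4) for l in((-.051,.0185,-.094),(-.051,.0155,-.097),(-.051,-.0155,-.097),(-.01,.026,-.1),(-.01,-.026,-.1),(-.01,.026,-.076),(-.01,-.026,-.076),(-.011,0,-.035))])
```

```text
-0.004 [array([364.,  28.]), array([343.,  27.]), array([146.,  27.]), array([401., 278.]), array([ 87., 278.]), array([417., 313.]), array([ 71., 312.]), array([245., 383.])]
0 [array([363.,  54.]), array([343.,  53.]), array([146.,  53.]), array([400., 302.]), array([ 88., 302.]), array([417., 338.]), array([ 72., 338.]), array([245., 414.])]
0.004 [array([363.,  80.]), array([342.,  78.]), array([146.,  78.]), array([400., 325.]), array([ 88., 325.]), array([416., 364.]), array([ 73., 364.]), array([245., 444.])]
```

View pics/c7.png

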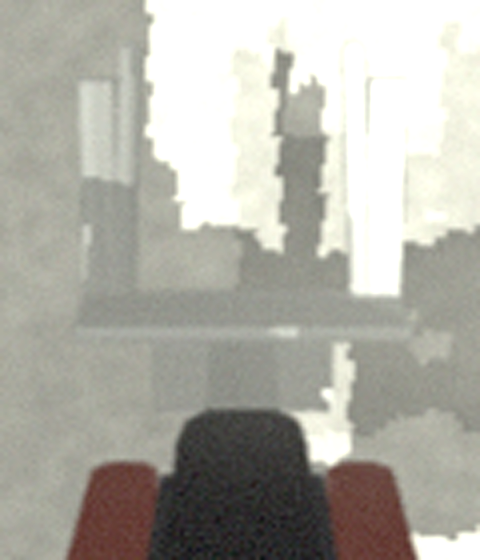

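```bash
cat >> h.py <<'E'
TC=np.array([.5595,.010]); TY=np.radians(-7.6)
OFF=-.001  # scoop grip x in tool-scoop frame
def tray(x,y):
    c,s=np.cos(TY),np.sin(TY); x=x-OFF; return TC+[c*x-s*y,s*x+c*y]
E
python3 - <<'E'
from h import *
a=tray(.025,.0385)
manip.move_ptp([*a,.167],quat(TY)); shot('wrist','wrist4.png')
r=manip.movel([*a,.1015],velocity=.07,max_force=6); print(r,status.current_tcp_pos(),status.current_force(),status.current_time())
shot('wrist','wrist5.png');shot('scene','scene5.png');shot('top','top5.png')
b=cv2.imread('pics/scene5.png')[150:350,200:440]; cv2.imwrite('pics/c8.png',np.hstack([cv2.imread('pics/wrist5.png')[:,100:500],cv2.resize(b,(400,333)) if 0 else cv2.resize(b,(400,480))]))
E
```

```text
False [0.5907525  0.04488382 0.10198124] [ 0.22956682  0.78637253 -1.20364302] 7.6583
```

View pics/c8.png

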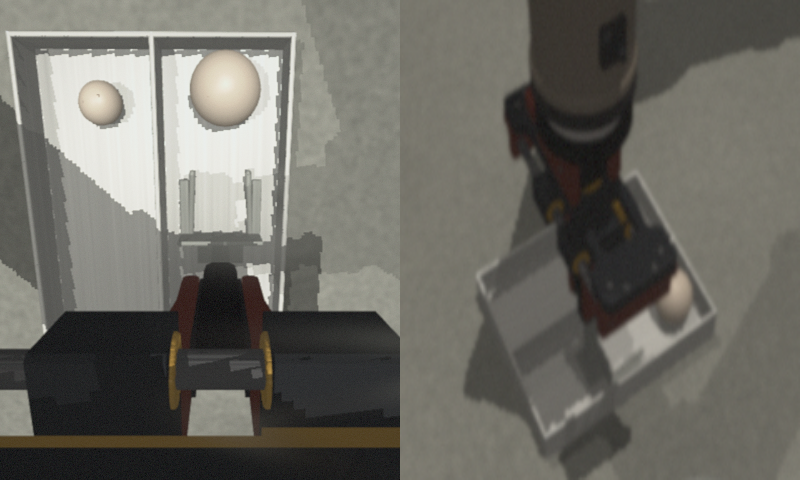

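Run:
```python
from h import *
print(ray('wrist5',325,88,.023), ray('wrist5',320,170,.006))
for u,v,z in((325,88,.023),(320,170,.006)):
    w=ray('wrist5',u,v,z)[:2]-TC; c,s=np.cos(TY),np.sin(TY); print('tray frame',c*w[0]+s*w[1],-s*w[0]+c*w[1])
r=manip.movel([*tray(-.010,.0400),.1012],velocity=.06,max_force=6); print(r); shot('wrist','wrist6.png')
r=manip.movel([*tray(-.046,.0400),.1012],velocity=.04,max_force=5); 
w=np.array(status.current_tcp_pos()); print(r,w,status.current_force(),status.current_time(),'target',tray(-.046,.04)); shot('wrist','wrist7.png')
cv2.imwrite('pics/c9.png',np.hstack([cv2.imread('pics/wrist%d.png'%i)[:400,120:520] for i in (6,7)]))
```

```text
[0.49348588 0.06038524 0.023     ] [0.53898915 0.05153564 0.006     ]
tray frame -0.07209798940697501 0.04121184576931148
tray frame -0.02582402879474663 0.03845808061183425
False
False [0.52110043 0.05546433 0.10149613] [ 2.97221341 -1.36826912 -1.31664196] 9.6417 target [0.52018556 0.05560016]
```

View pics/c9.png

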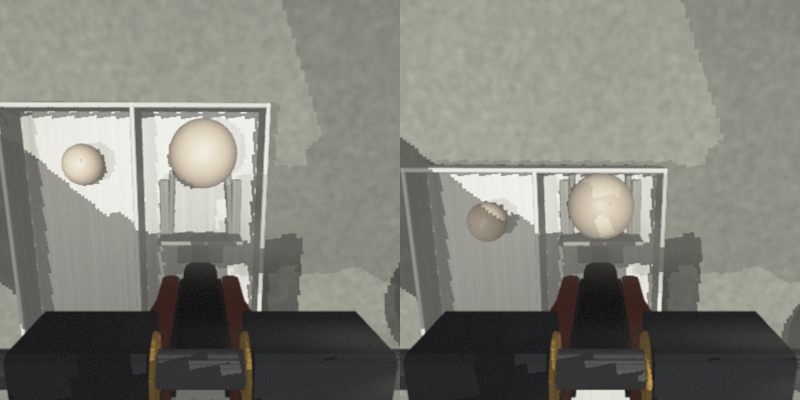

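Run:
```python
from h import *
w=np.array(status.current_tcp_pos()); n=np.array([np.cos(TY),np.sin(TY)])
a=w[:2]+.001*n
manip.movel([*a,.115],velocity=.03); shot('wrist','wrist8.png')
manip.movel([*a,.180],velocity=.08); manip.hold(.3)
print(status.current_force(),status.current_time()); shot('wrist','wrist9.png'); shot('scene','scene9.png')
cv2.imwrite('pics/c10.png',np.hstack([cv2.imread('pics/wrist%d.png'%i)[:400,120:520] for i in (8,9)]))
```

```text
[-0.5266757  -0.10811192 -1.45802175] 11.625
```

View pics/c10.png

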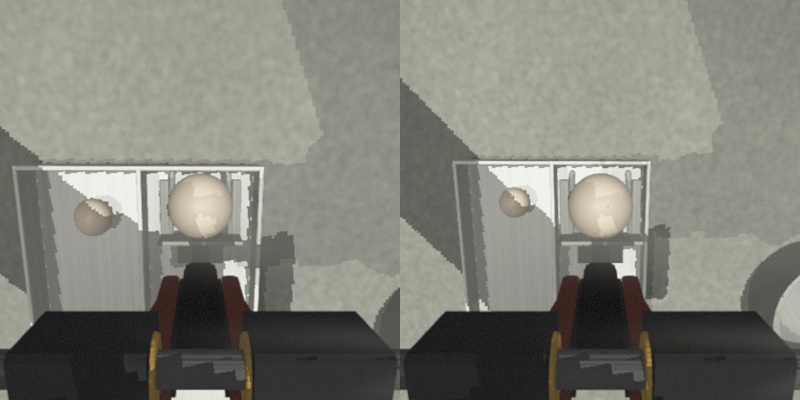

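```bash
cat >> h.py <<'E'
JAR=np.array([.6102,.2305])
def pour(yaw,tilt,tz,x0):
    S=Ro.from_euler('z',yaw).as_matrix()@Ro.from_euler('y',-tilt).as_matrix()
    tip=np.array([*(JAR+x0*np.array([np.cos(yaw),np.sin(yaw)])),tz])
    return tip-S@np.array([-.051+OFF,0,-.1+.003]) , quat(yaw,tilt)   # TCP; grip = TCP + S*(OFF,0,.003)
E
python3 - <<'E'
from h import *
im=cv2.imread('pics/scene0.png'); c=cv2.resize(im[340:440,335:435],None,fx=5,fy=5,interpolation=cv2.INTER_CUBIC)
for k,col in((.052,(0,0,255)),(.046,(0,255,0))):
  for a in np.arange(0,6.28,.1):
    p=proj('scene0',[JAR[0]+k*np.cos(a),JAR[1]+k*np.sin(a),.055]); cv2.circle(c,tuple(int(v) for v in (p-[335,340]+.5)*5),1,col,-1)
cv2.imwrite('pics/c11.png',c)
for yd in(-80,-60,-45,-30,-15,-7.6):
  print(yd,[ (lambda s: None if s is None else np.round(s,2).tolist())(kin.solve_ik(*pour(np.radians(yd),np.radians(t),z,.005))) for t,z in((0,.08),(20,.058),(40,.052),(50,.052))])
E
```

```text
-80 [[-0.08, 0.52, -0.4, 1.67, 0.23, 1.0, -0.38], [-0.37, 0.58, -0.31, 1.62, 0.52, 1.19, -0.72], [-0.57, 0.73, -0.28, 1.51, 0.72, 1.47, -0.93], [-0.65, 0.82, -0.28, 1.44, 0.8, 1.62, -1.0]]
-60 [[-0.04, 0.56, -0.47, 1.61, 0.28, 1.04, -0.07], [-0.34, 0.54, -0.35, 1.69, 0.61, 1.07, -0.46], [-0.58, 0.63, -0.31, 1.71, 0.88, 1.28, -0.8], [-0.66, 0.71, -0.32, 1.69, 0.99, 1.42, -0.93]]
-45 [[-0.02, 0.59, -0.53, 1.57, 0.33, 1.06, 0.16], [-0.3, 0.51, -0.4, 1.75, 0.67, 0.97, -0.26], [-0.58, 0.55, -0.31, 1.85, 1.01, 1.11, -0.71], [-0.66, 0.62, -0.33, 1.87, 1.14, 1.26, -0.89]]
-30 [[0.0, 0.62, -0.58, 1.54, 0.37, 1.09, 0.38], [-0.24, 0.49, -0.44, 1.8, 0.71, 0.87, -0.04], [-0.59, 0.47, -0.27, 1.99, 1.14, 0.91, -0.61], [-0.66, 0.53, -0.32, 2.05, 1.33, 1.07, -0.87]]
-15 [[0.01, 0.65, -0.64, 1.51, 0.41, 1.12, 0.6], [-0.17, 0.47, -0.5, 1.84, 0.72, 0.78, 0.21], [-0.69, 0.39, -0.08, 2.12, 1.27, 0.64, -0.53], [-0.82, 0.44, -0.06, 2.22, 1.56, 0.79, -0.91]]
-7.6 [[0.02, 0.67, -0.67, 1.5, 0.44, 1.13, 0.71], [-0.13, 0.47, -0.53, 1.85, 0.72, 0.73, 0.34], [-0.73, 0.36, 0.01, 2.17, 1.38, 0.51, -0.51], [-0.96, 0.41, 0.16, 2.29, 1.76, 0.63, -1.0]]
```

View pics/c11.png

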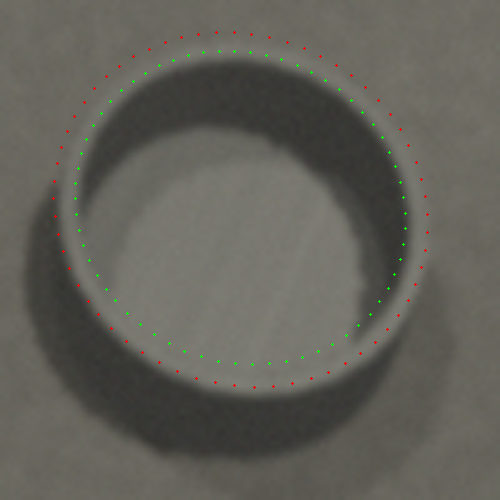

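Run:
```python
from h import *
Y=np.radians(-45)
p,q=pour(Y,0,.085,.006)
manip.movel(list(p),q,velocity=.08); manip.hold(.2); print(status.current_time(),status.current_tcp_pos(),p,status.current_force())
shot('wrist','wrist10.png');shot('scene','scene10.png')
cv2.imwrite('pics/c12.png',np.hstack([cv2.imread('pics/wrist10.png')[:480,120:520],cv2.resize(cv2.imread('pics/scene10.png')[180:468,260:500],(400,480))]))
```

```text
14.4 [0.65117013 0.18934986 0.18203752] [0.65121219 0.18948781 0.182     ] [ 0.00725967 -0.26715587 -2.30211407]
```

View pics/c12.png

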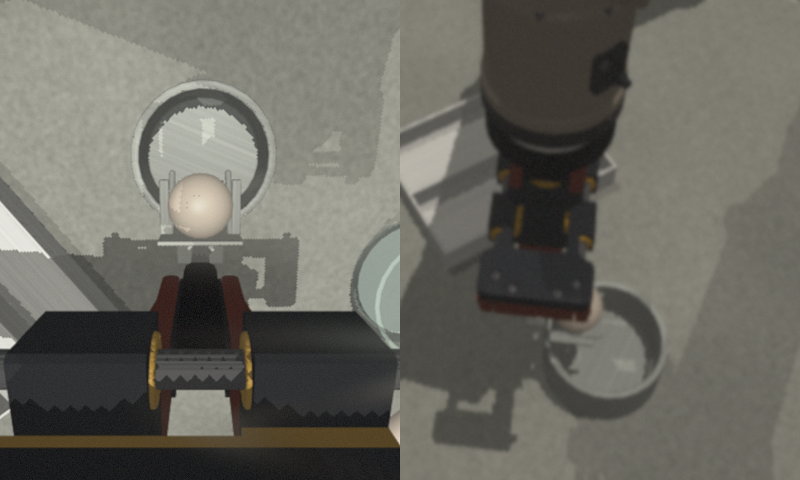

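Run:
```python
from h import *
Y=np.radians(-45)
for t,z,v in((12,.07,.05),(20,.057,.05),(28,.053,.04),(36,.053,.04),(42,.053,.05)):
    p,q=pour(Y,np.radians(t),z,.006)
    r=manip.movel(list(p),q,velocity=v,max_force=12); print(t,r,status.current_time(),status.current_force())
    if r: break
manip.hold(.4); print(status.current_force(),status.current_tcp_pos(),p)
shot('wrist','wrist11.png');shot('scene','scene11.png')
cv2.imwrite('pics/c13.png',np.hstack([cv2.imread('pics/wrist11.png')[:480,120:520],cv2.resize(cv2.imread('pics/scene11.png')[180:468,260:500],(400,480))]))
```

```text
12 False 15.0917 [-0.32458371 -0.60672943 -3.06649386]
20 False 15.6 [ 0.75844091 -1.2804272  -1.54764469]
28 False 16.1417 [ 0.07857894 -1.12530396 -0.61123202]
36 False 16.675 [ 1.33644884 -0.07046231 -1.78329711]
42 False 17.0583 [-0.28402775 -0.62615892 -1.33943601]
[-0.84517137  0.57168035 -0.67219498] [0.59621188 0.24435672 0.16016942] [0.5958725  0.2448275  0.15987984]
```

View pics/c13.png

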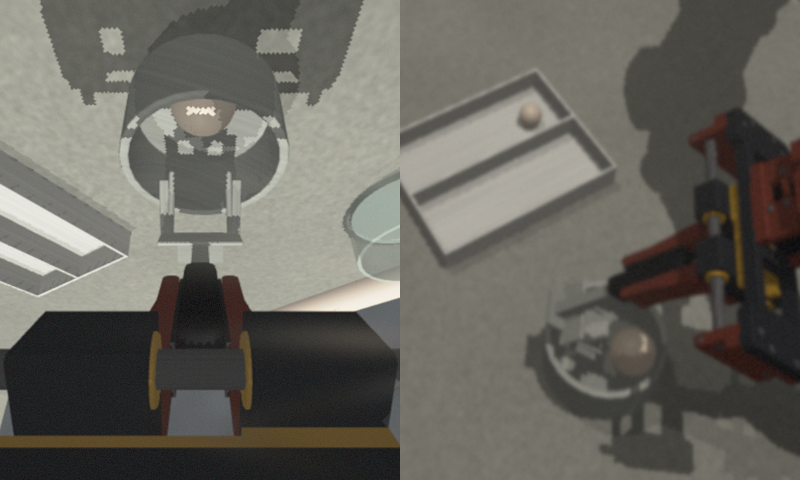

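Run:
```python
from h import *
Y=np.radians(-45)
p,q=pour(Y,np.radians(42),.10,.006); manip.movel(list(p),q,velocity=.08)
p,q=pour(Y,0,.105,.02); manip.movel(list(p),q,velocity=.08)
shot('wrist','wrist12.png')
manip.move_ptp([.612,-.2158,.2],quat(.1556)); manip.hold(.2); shot('wrist','wrist13.png')
print(status.current_time(),status.current_force())
cv2.imwrite('pics/c14.png',np.hstack([cv2.imread('pics/wrist12.png')[:480,120:520],cv2.imread('pics/wrist13.png')[:480,120:520]]))
```

```text
21.375 [ 0.55126862  0.54506091 -1.36792573]
```

View pics/c14.png

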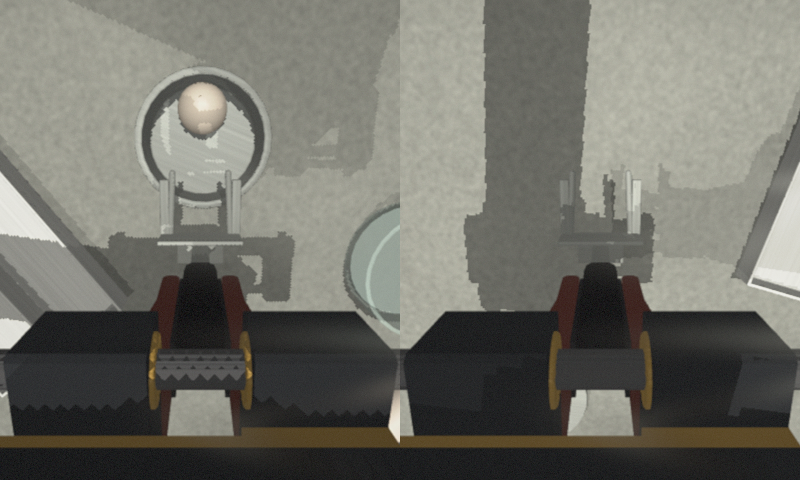

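Run:
```python
from h import *
manip.movel([.612,-.2158,.107],velocity=.1)
r=manip.movel([.612,-.2158,.0955],velocity=.015,max_force=4); print(r,status.current_tcp_pos(),status.current_force())
manip.hold(.2); eoat.gripper_to(.03,10); manip.hold(.3); eoat.gripper_to(.088)
manip.movel([.612,-.2158,.2],velocity=.1)
manip.movel([.54,-.225,.26],quat(.1556),velocity=.15); manip.hold(.2)
shot('wrist','wrist14.png');
manip.move_j([1.112,0.477,0.022,1.555,-0.011,1.109,-0.083]); shot('scene','scene14.png'); shot('top','top14.png')
print(status.current_time(),status.current_opening(),status.current_force())
t=cv2.imread('pics/top14.png'); s=cv2.imread('pics/scene14.png')
h=np.hstack([t[150:330,100:500],s[140:320,180:430]]); cv2.imwrite('pics/c15.png',cv2.resize(h,None,fx=1.2,fy=1.2))
```

```text
True [ 0.61199851 -0.21586354  0.09694532] [ 1.18961543 -0.28268454  5.0683168 ]
29.2333 0.08790550442188115 [-0.51285915 -0.45860245 -0.11002733]
```

View pics/top14.png

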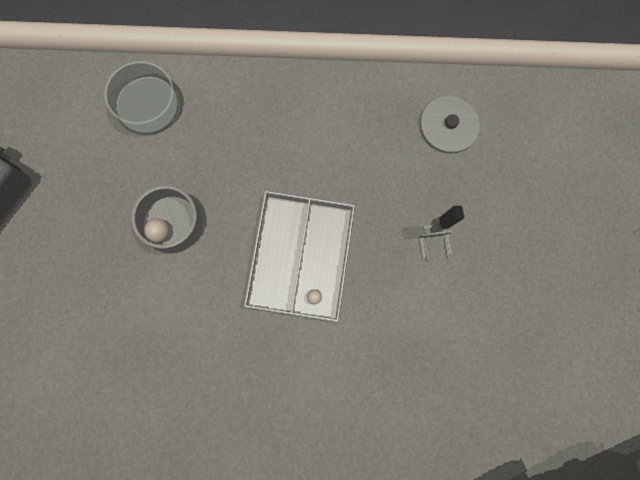

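View pics/scene14.png

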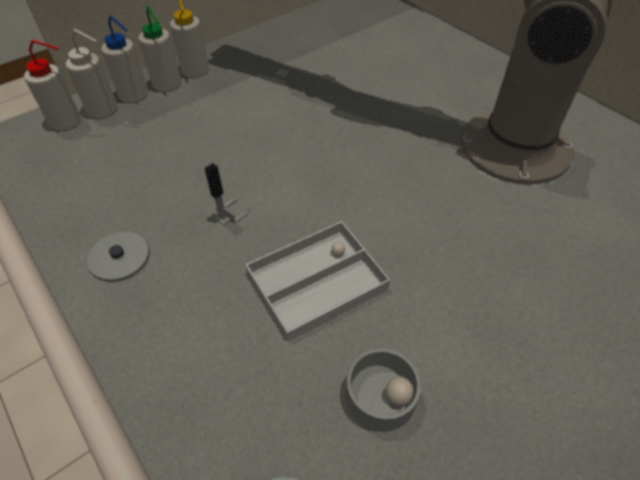

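The top view shows the ball in the jar at (157,230) and the scoop standing upright at (440,235), as it stood at the start. The scene view agrees, with the ball in the jar at (399,390). The robot is clear of everything.

Run:
```python
from h import *
p=ray('top14',157,230,.028); print(p,np.linalg.norm(p[:2]-JAR))
manip.hold(.5); job_done(); print(status.current_time())
```

```text
[0.59479151 0.24798711 0.028     ] 0.023307090911017285
the job is handed in; nothing more can be done
the job is handed in; nothing more can be done
```

The larger ball is in the grinding jar, the scoop stands upright at its starting place outside the tray, and the job is handed in. I pinched the scoop by its grip and pushed it along the lane to the -x end wall to get the ball over the tines. I then lifted the ball, carried it to the jar and tipped it in at 42 degrees. Apart from the hand-in, it was done by about 29 s of the 67 s allowed.

- **Ball:** the last pictures put it on the jar floor about 23 mm from the jar's centre, against a limit of 35 mm.
- **Jar and scoop:** both stand upright in the top and scene views. I judged this by eye and did not measure the angles.
- **Robot:** it is back at its start pose and touches nothing; the force reading there was under 1 N.
- **Fingers and ball:** the fingers stayed well above the ball throughout, but there is no direct reading of that contact.
- **Disagreement:** the two cameras disagreed on the jar's position by about 2 mm, within the calibration tolerance. I aimed with the top camera's value.

No check failed. The hand-in reports no verdict, and the final clock reading was refused because the job was already in.

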